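Brake lever check on the sample trolley

TASK

The sample trolley stands at the bench for its brake check: with your fingers on the outer side of the long brake lever on its push bar, press the lever in towards the bar with the backs of the fingers until it comes up against its stop, short of the bar, and hold it there for two full seconds. Then let it spring all the way back and take the hand clear. Do not pinch the lever, touch the bar or force the lever beyond its stop, and leave the short lift lever and everything standing on the trolley and the bench as it is.

Things in the scene. Friction and masses are not known exactly. Their poses are not given: they have to be found in the camera images.
- push_bar: The trolley's push bar: level painted tube, 32 mm diameter, 570 mm long, axis 210 mm above the bench top. Origin: middle of its axis; y along the bar, z up, x horizontally away from the bench, to the side where the levers are. Two clamp-on hand levers sit on it, one on each half (which is where varies); both blades point along +y of the bar from their pivots.
- trolley: The trolley, parked, does not roll. Origin at bench-top height below the middle of the push bar, axes as the bar's. Its grey deck, 540 mm wide and 720 mm long, is level with the bench top and begins 110 mm from the bar's axis in x. The bar bends down at both ends into uprights 570 mm apart.
- brake_unit: The brake lever's black clamp and bracket on the bar (52 mm long along the bar, reaching 78 mm out from the bar's axis). Origin on the bar's axis at the clamp; axes parallel to the bar's. The lever's pivot pin (vertical) stands 50 mm out in x from this origin.
- brake_lever (a joint): Brake lever angle, rad: 0 at rest (blade angled 0.20 rad outwards from the bar's direction), grows as it is pressed towards the bar, stop at 0.26, where the middle of the blade is still about 20 mm clear of the bar's surface. A spring returns it: at the point brake_pad about 3.5 N to start, about 9.5 N just at the stop, then it is rigid.
- brake_pad (a point): Centre of the long brake lever's blade, 105 mm from its pivot; moves with the lever. Its y runs along the blade towards the free end, x is the outward normal (away from the bar), z up. The bare aluminium blade is straight, 12 mm thick (x), 20 mm high (z) and 155 mm long from pivot to a 22 mm ball end.
- brake_pivot (a point): The brake lever's pivot pin, at the blade's mid height; the blade turns about the vertical through it.
- lift_pad (a point): Centre of the blade of the short lever, which lowers the deck and is to be left alone: the same kind of lever and clamp, blade 75 mm long, 14 mm high. This point is 51 mm from its pivot.
- lift_lever (a joint): Angle of the short lift lever, rad: 0 at rest, grows when pressed towards the bar.
- cup_a: Specimen cup with orange screw lid on the deck, 67 mm across, 72 mm high. Origin: centre of its underside. To be left alone.
- cup_b: Second specimen cup on the deck, like cup_a. To be left alone.
- cup_c: Third specimen cup, like cup_a, on the bench near its edge. To be left alone.
- rinse_bottle: Capped bottle on the deck, 68 mm across, 150 mm high. Origin: centre of its underside. To be left alone.
- bench_rack: Orange tube rack with tubes on the bench, 84 x 132 mm, 104 mm high with the tubes. Origin: centre of its underside. To be left alone.
- sample_tray: Open steel tray on the bench, 160 x 220 x 35 mm. Origin: centre of its underside. To be left alone.

How it is judged:
On the way:
1. the fingers hold the long brake lever in against its stop (value of joint brake_lever above 0.235 rad and contact force between the fingers and brake_unit above 3 N), for 1.8 s.
At the end, for the whole second after the job is handed in: The brake lever, after being held at its stop (within 0.025 rad) by the fingers for 1.8 s, is back at rest (within 0.02 rad), the lift lever is at rest, and every other thing is within 15 mm of where it stood (value of joint each of brake_lever, lift_lever below 0.02 rad and distance of each of cup_a, cup_b, cup_c, rinse_bottle, bench_rack, sample_tray from where it was at the start of the episode below 0.015 m); the robot touches nothing.
It fails at once if the lever is pinched or reached from the bar's side: while the fingers touch it, the grasp point must stay on the blade's outer side (contact force between the fingers and brake_unit above 1.5 N and x of the grasp point in the frame of brake_pad below 0.002 m).
It fails at once if the push bar is touched or held (contact force between the fingers and push_bar above 3 N).
It fails at once if the lever is forced (over 50 N) (contact force between the fingers and brake_unit above 50 N).
It fails at once if the short lift lever is worked (value of joint lift_lever above 0.04 rad).
It fails at once if something standing on the trolley or the bench is moved or lifted (distance of any of cup_a, cup_b, cup_c, rinse_bottle, bench_rack, sample_tray from where it was at the start of the episode above 0.02 m).
It also fails if it takes over 42 s, if anything falls off the work surface, if the arm or the gripper's body presses on something with over 40 N, if the wrist force passes 120 N, or if a joint passes its speed limit or range.

ROBOT

A 7-joint arm with a two-finger parallel gripper is mounted at the origin on the work surface. World frame = base frame: x ahead of the robot, y to its left, z up, the work surface at z = 0. Lengths are in m, angles in rad, forces in N, time in s.
With the tool pointing down it reaches from about 0.4 to 0.875 m from the base axis. Payload 19.3 kg.
Tool frame: the origin (TCP) lies between the finger pads; the fingertips stand 17 mm ahead of it and the grasp point (between the pads) lies 2 mm behind it (bot.tips_ahead is the z of the fingertips in the tool frame, in m); z points along the fingers, y is the direction in which the jaws open and shut (so a half turn about z gives the same grasp; the last joint's range is limited). The gripper opens to 85 mm and grips with 20 to 120 N. Pads are 22 mm wide; open, the fingers measure 114 mm over their backs; the gripper's body (76 mm by 85 mm) begins 54 mm behind the grasp point. The pads swing forward as they close: fully open they stand 13 mm farther back than shut.
Start: joints at [-1.296, 0.521, -0.036, 1.599, 0.021, 1.021, -0.113], TCP at [0.211, 0.588, 0.248] pointing down, gripper open.
Joint ranges: [-2.91, 2.91], [-0.3, 2.13], [-1.5, 1.42], [0.17, 2.43], [-1.26, 4.41], [0.16, 1.93], [-2.52, 2.52]. Speed limits (rad/s): [1.89, 1.89, 2.39, 2.39, 3.01, 3.01, 3.01].

INTERFACE

Orientations are given as [roll, pitch, yaw] about the fixed x, y, z axes, in that order (R = Rz(yaw) Ry(pitch) Rx(roll)).
In Python, from workcell import telemetry, cams, job, bot gives the robot as it stands.
- The arm moves only by the tool arm_command, never from a script. Its argument "deltas" is a list of rows, each a list of 7 numbers: the opening, from -1 (shut) to 1 (fully open), so that 0 is half open, then the shift along the tool's x, y, z normalised to -1 to 1, where 1 is 150 mm, then the turn, a rotation vector about the tool's x, y, z normalised to -1 to 1, where 1 is 45 degrees. In form: [[hand, tx, ty, tz, rx, ry, rz], ...]. A call has 1 to 8 rows; each row is the pose to reach, as a shift and turn from the pose commanded when the call began, along the tool's axes at that moment; what a row does not reach only later rows make up. A row lasts 1/8 s, in which the tool goes at most 62.5 mm and 10.7 degrees, less where a joint would pass 70% of its speed; a pose out of reach is approached as far as the arm can. A call with a number of a shift or a turn outside -1 to 1 is refused whole. A call with a gripper value outside its range is refused whole. The fingers move at their own pace and stop on an object; "newtons" is the grip in N (left out, the last holds). Time passes only in rows, so rows that repeat a pose let the fingers close. It gives the time, the measured TCP pose, the force and the opening at its end, in the units of the state.
- telemetry.observe(): the state, without advancing time (a new reading comes with each control period).
- cams.grab_frame(name): name is "scene" or "top" or "wrist"; returns the picture (400x640x3 uint8, blue, green, red); there is no depth.
- cams.get_calibration(name): a dict with "fx", "fy", "cx", "cy" (pixels), "R" (3x3) and "t" (3): a world point X has camera coordinates R X + t. Camera axes: x right, y down, z forward; pixel columns grow to the right and rows downward; lengths in m; the calibration is good to about 2 mm. A picture is of the moment at which its call begins: read the wrist's pose just before it. get_calibration takes no time and is no camera call; for the wrist camera it gives the pose at the moment of the call.
- job.job_done(): hands the job in, once; it reports no verdict.
The state is a dict: "clock": time; "qpos": joint angles; "qd": joint speeds; "joint_efforts": joint torques, N m; "position": TCP position; "tool_rot": TCP orientation; "force": force on the tool from outside, world axes, zero at the start; "moment": the same for the moment, N m; "grip_width": finger opening in m.
Only numpy, scipy, OpenCV 4.12 (cv2) and the standard library are available. Lean on these libraries where they do the work, as an engineer would, in place of code of your own. Each camera call takes 0.05 s, during which the arm holds its last target.

## Working session

There is one attempt and no reset: what is moved stays moved. The work goes in short steps, Python scripts to look and compute and a tool call to move; the robot and the scene stay as the last step left them, time stands still between calls to the robot, and variables do not carry over. Pictures are saved under pics/ and viewed, and the job is handed in when it is done.

Besides the shell and the picture viewer there is one more tool, called after "Call:" by a JSON object that holds its "method" and its "body". arm_command: Moves the arm, as the interface text tells. Its arguments: {"type":"object","properties":{"deltas":{"type":"array","items":{"type":"array","items":{"type":"number"}}},"newtons":{"type":"number"}},"required":["deltas"]}

```bash
mkdir -p pics; ls; python3 - <<'E'
from workcell import telemetry,cams,job,bot
import cv2
s=telemetry.observe()
for k in s: print(k,s[k])
print(bot.tips_ahead)
for n in ["scene","top","wrist"]:
    c=cams.get_calibration(n); print(n,c)
    cv2.imwrite(f"pics/{n}0.png",cams.grab_frame(n))
E
```

```text
pics
clock 0.0
qpos [-1.29620822  0.52205163 -0.036334    1.59997373  0.02122468  1.02110129
 -0.11278116]
qd [-3.04273887e-03 -1.02166614e-03  1.85979606e-03 -2.50571688e-03
  1.33212819e-03  8.17712184e-04 -6.17507363e-05]
joint_efforts [-2.66603292e-04 -9.27129579e+01  1.97976306e+00 -3.69905806e+01
  1.78505917e-02  8.57281761e-03 -8.97600074e-07]
position [0.21118003 0.58791656 0.24771448]
tool_rot [-3.14044865e+00  9.89001316e-05  2.79683148e+00]
force [-0.74274999 -0.47642733  0.60798612]
moment [-0.0180582  -0.01067348  0.0731997 ]
grip_width 0.08541537712431223
0.017
scene {'fx': 422.46455969008036, 'fy': 422.46455969008036, 'cx': 323.1481066787248, 'cy': 200.63777415307257, 'R': array([[-0.64395801,  0.7649654 , -0.01208356],
       [ 0.65673567,  0.54460898, -0.5216314 ],
       [-0.39244916, -0.34384442, -0.85308538]]), 't': array([ 0.31927515, -0.23075782,  1.56563841])}
top {'fx': 389.8181582286418, 'fy': 389.8181582286418, 'cx': 319.56783559214233, 'cy': 203.53665638325313, 'R': array([[ 0.01200365, -0.99986399,  0.01130993],
       [-0.98407324, -0.01381876, -0.17722556],
       [ 0.17735775, -0.00900245, -0.98410527]]), 't': array([-0.01671174,  0.52146315,  1.17394293])}
wrist {'fx': 275.456647873984, 'fy': 275.456647873984, 'cx': 319.9557155854958, 'cy': 197.241600332191, 'R': array([[ 0.33784068,  0.94120245, -0.00127053],
       [ 0.89605681, -0.32122219,  0.30642862],
       [ 0.28800325, -0.10466252, -0.95189279]]), 't': array([-0.62465488, -0.03988269,  0.37832092])}
```

View pics/scene0.png

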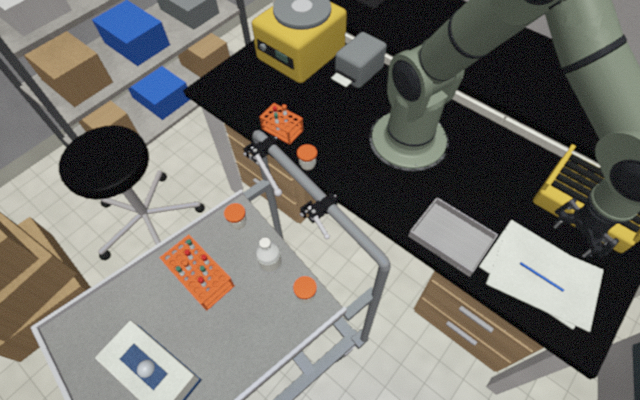

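View pics/top0.png

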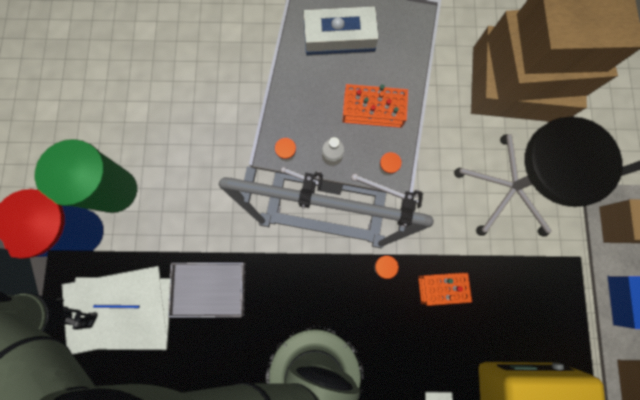

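View pics/wrist0.png

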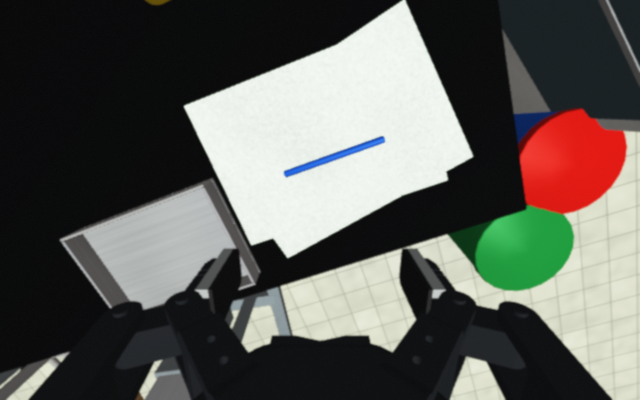

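```bash
python3 - <<'E'
import cv2
a=cv2.imread("pics/top0.png")[150:250,210:440]; cv2.imwrite("pics/topc.png",cv2.resize(a,None,fx=3.4,fy=3.4,interpolation=cv2.INTER_CUBIC))
a=cv2.imread("pics/scene0.png")[120:280,230:400]; cv2.imwrite("pics/scenec.png",cv2.resize(a,None,fx=3.5,fy=3.5,interpolation=cv2.INTER_CUBIC))
E
```

```text
(no output)
```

View pics/topc.png

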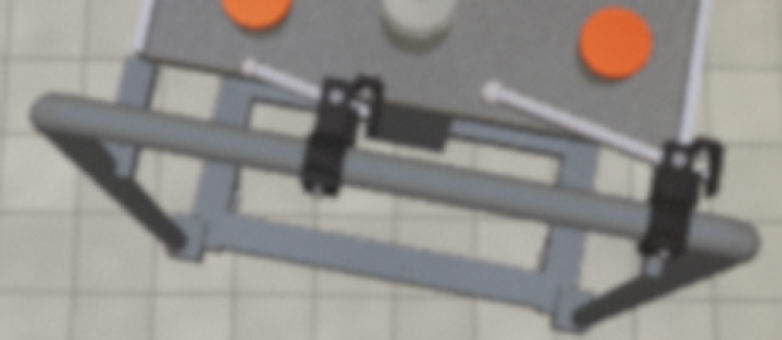

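View pics/scenec.png

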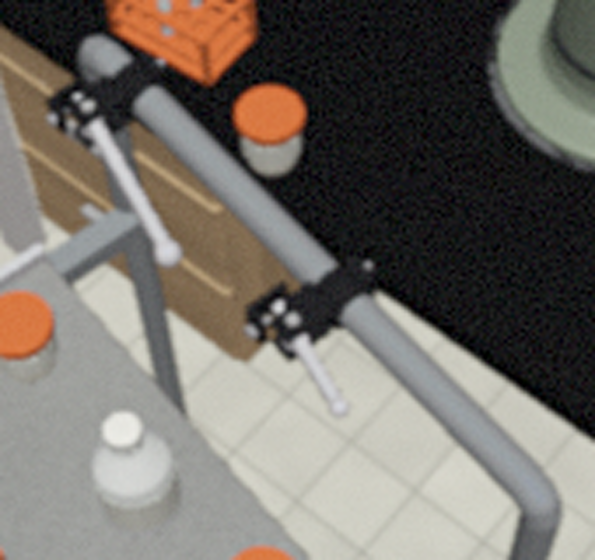

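```bash
cat > h.py <<'E'
import numpy as np
from workcell import cams
def ray(n,uv,c=None):
    c=c or cams.get_calibration(n); R=np.array(c['R']);t=np.array(c['t'])
    d=R.T@np.array([(uv[0]-c['cx'])/c['fx'],(uv[1]-c['cy'])/c['fy'],1]); return -R.T@t,d/np.linalg.norm(d)
def plane(n,uv,z,c=None):
    o,d=ray(n,uv,c); return o+d*(z-o[2])/d[2]
def tri(a,b):
    (o1,d1),(o2,d2)=a,b
    s=np.linalg.lstsq(np.c_[d1,-d2],o2-o1,rcond=None)[0]
    p,q=o1+d1*s[0],o2+d2*s[1]; return (p+q)/2,np.linalg.norm(p-q)
def proj(n,X,c=None):
    c=c or cams.get_calibration(n); p=np.array(c['R'])@X+c['t']; return c['fx']*p[0]/p[2]+c['cx'],c['fy']*p[1]/p[2]+c['cy']
E
python3 - <<'E'
from h import *
np.set_printoptions(precision=4,suppress=True)
T=lambda x,y:(x/3.4+210-.35,y/3.4+150-.35)
S=lambda x,y:(x/3.5+230-.35,y/3.5+120-.35)
print('ball',tri(ray('top',T(491,91)),ray('scene',S(169,252))), plane('top',T(491,91),.21))
print('piv',tri(ray('top',T(676,152)),ray('scene',S(85,103))), plane('top',T(676,155),.222))
print('liftball',tri(ray('top',T(250,67)),ray('scene',S(340,407))))
# bar axis: mid of edges
for p in [(130,122),(240,142),(430,179),(560,203),(640,217)]: print(plane('top',T(*p),.21))
print('ends',plane('top',T(45,112),.21),plane('top',T(742,241),.21))
for nm,p in dict(a=(613,42),l=(255,0)).items(): print(nm,plane('top',T(*p),.072))
print('cupc',plane('top',(387,267),.072)); print('bottle',plane('top',(334,143),.15))
print('rackbench',plane('top',(446,289),.05))
E
```

```text
ball (array([ 0.5682, -0.1021,  0.2149]), np.float64(0.001074277411593364)) [ 0.5691 -0.1021  0.21  ]
piv (array([ 0.5153, -0.2439,  0.2414]), np.float64(0.0027331308681954576)) [ 0.5161 -0.2473  0.222 ]
liftball (array([0.5859, 0.0922, 0.2115]), np.float64(0.0005937144387371143))
[0.5393 0.1873 0.21  ]
[0.5242 0.0988 0.21  ]
[ 0.4962 -0.0532  0.21  ]
[ 0.4783 -0.1567  0.21  ]
[ 0.4679 -0.2202  0.21  ]
ends [0.5465 0.2556 0.21  ] [ 0.4498 -0.3007  0.21  ]
a [ 0.6523 -0.2285  0.072 ]
l [0.6875 0.102  0.072 ]
cupc [ 0.3275 -0.2132  0.072 ]
bottle [ 0.6848 -0.0493  0.15  ]
rackbench [ 0.2646 -0.3942  0.05  ]
```

Call:
{"method": "arm_command", "body": {"deltas": [[-1,0,0,-0.3,0,0,0.1],[-1,-0.1,-0.1,-0.6,0,0,0.25],[-1,-0.3,-0.25,-0.7,0,0,0.4],[-1,-0.5,-0.45,-0.7,0,0,0.6],[-1,-0.75,-0.7,-0.7,0,0,0.8],[-1,-0.9,-0.85,-0.7,0,0,0.95],[-1,-1,-0.9,-0.7,0,0,1],[-1,-1,-0.9,-0.7,0,0,1]], "newtons": 20}}

```text
clock: 1.15
position: [0.3073, 0.4105, 0.3534]
tool_rot: [3.141, -0.0, 2.012]
force: [0.1, -0.0, -0.6]
grip_width: -0.0004
```

Call:
{"method": "arm_command", "body": {"deltas": [[-1,-0.2,0,0,0,0,0.15],[-1,-0.5,0,0,0,0,0.35],[-1,-0.8,0,0,0,0,0.6],[-1,-1,0,0,0,0,0.8],[-1,-1,0,0,0,0,0.867]]}}

```text
clock: 1.78
position: [0.3714, 0.2743, 0.3534]
tool_rot: [3.141, 0.0, 1.327]
force: [0.7, 0.2, -0.4]
grip_width: -0.0004
```

Call:
{"method": "arm_command", "body": {"deltas": [[-1,-0.2,0.2,0,0,0,0],[-1,-0.45,0.45,0,0,0,0],[-1,-0.7,0.7,0,0,0,0],[-1,-0.83,0.83,0,0,0,0],[-1,-0.83,0.83,0,0,0,0]]}}

```text
clock: 2.4
position: [0.463, 0.1239, 0.3531]
tool_rot: [3.141, 0.001, 1.331]
force: [0.9, 0.2, -0.2]
grip_width: -0.0003
```

Call:
{"method": "arm_command", "body": {"deltas": [[-1,-0.2,0.2,0,0,0,0],[-1,-0.45,0.45,0,0,0,0],[-1,-0.7,0.7,0,0,0,0],[-1,-0.83,0.83,0,0,0,0],[-1,-0.83,0.83,0,0,0,0]]}}

```text
clock: 3.02
position: [0.5542, -0.0263, 0.3527]
tool_rot: [-3.141, 0.001, 1.331]
force: [0.2, 0.8, -1.2]
grip_width: 0.0
```

Call:
{"method": "arm_command", "body": {"deltas": [[-1,-0.2,0.15,0,0,0,0],[-1,-0.5,0.3,0,0,0,0],[-1,-0.75,0.45,0,0,0,0],[-1,-0.84,0.5,0,0,0,0],[-1,-0.84,0.5,0,0,0,0]]}}

```text
clock: 3.65
position: [0.5965, -0.1655, 0.3528]
tool_rot: [-3.141, -0.0, 1.332]
force: [-0.1, 1.2, -0.7]
grip_width: 0.0001
```

```bash
python3 - <<'E'
from h import *
from workcell import telemetry
import cv2,json
s=telemetry.observe(); print(s['position'],s['tool_rot'])
c=cams.get_calibration('wrist'); json.dump({k:np.array(v).tolist() for k,v in c.items()},open('w1.json','w'))
cv2.imwrite("pics/wrist1.png",cams.grab_frame('wrist'))
f=cams.grab_frame('top');cv2.imwrite("pics/top1.png",cv2.resize(f[100:270,200:450],None,fx=3,fy=3,interpolation=cv2.INTER_CUBIC))
print(proj('wrist',np.array([.5682,-.1021,.212])),proj('wrist',np.array([.512,-.2466,.22])))
E
```

```text
[ 0.59647968 -0.165459    0.35283165] [-3.14080027e+00 -2.51038034e-04  1.33151323e+00]
(np.float64(274.95006485365815), np.float64(136.33065673169273)) (np.float64(261.92808266536196), np.float64(281.2310215460128))
```

View pics/wrist1.png

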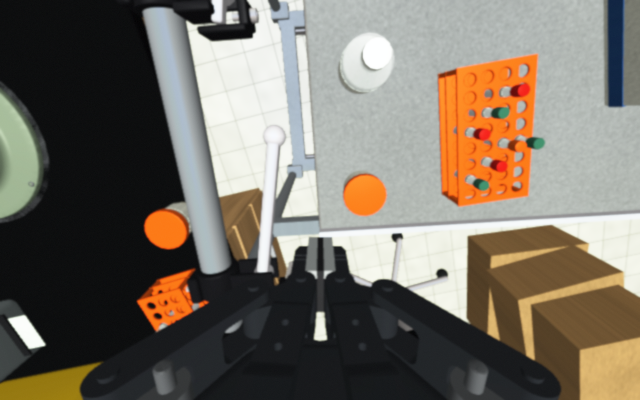

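View pics/top1.png

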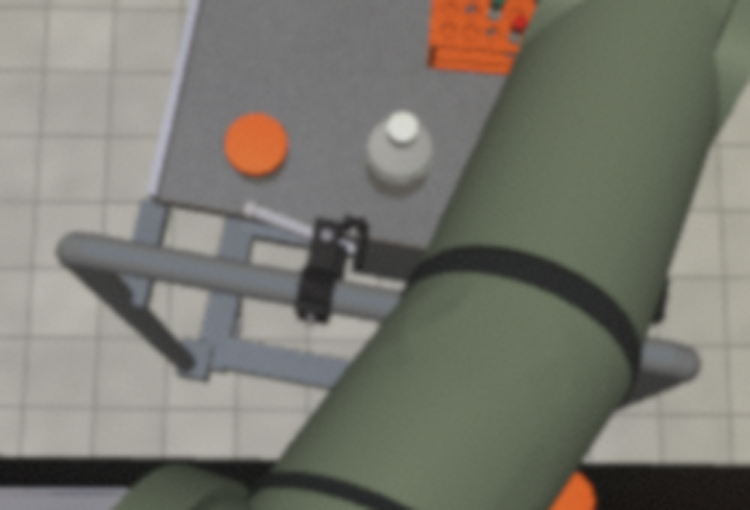

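Call:
{"method": "arm_command", "body": {"deltas": [[-1,0,0,0.15,0,0,0],[-1,0,0,0.35,0,0,0],[-1,0,0,0.55,0,0,0],[-1,0,0,0.75,0,0,0],[-1,0,0,0.88,0,0,0],[-1,0,0,0.91,0,0,0],[-1,0,0,0.91,0,0,0]]}}

```text
clock: 4.62
position: [0.5965, -0.1657, 0.2174]
tool_rot: [3.141, -0.0, 1.332]
force: [-0.3, 0.5, 0.1]
grip_width: -0.0
```

```bash
python3 - <<'E'
from h import *
from workcell import telemetry
import cv2
s=telemetry.observe(); print(s['position'],s['tool_rot'],s['force'])
cv2.imwrite("pics/wrist2.png",cams.grab_frame('wrist'))
f=cams.grab_frame('scene');cv2.imwrite("pics/scene2.png",cv2.resize(f[80:280,200:400],None,fx=3,fy=3,interpolation=cv2.INTER_CUBIC))
E
```

```text
[ 0.59648094 -0.16566985  0.21735254] [ 3.14120881e+00 -3.27274444e-04  1.33159292e+00] [-0.34892484  0.47411146  0.06166564]
```

View pics/wrist2.png

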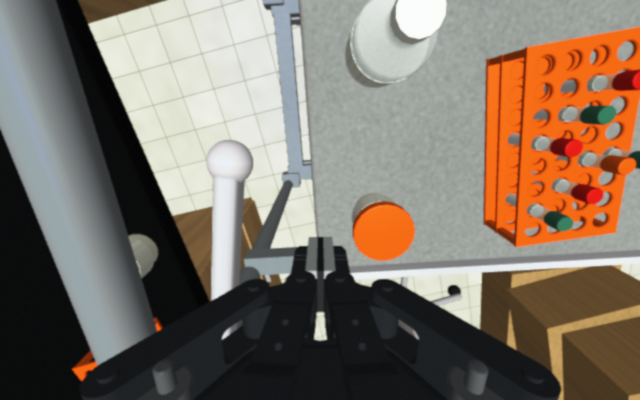

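View pics/scene2.png

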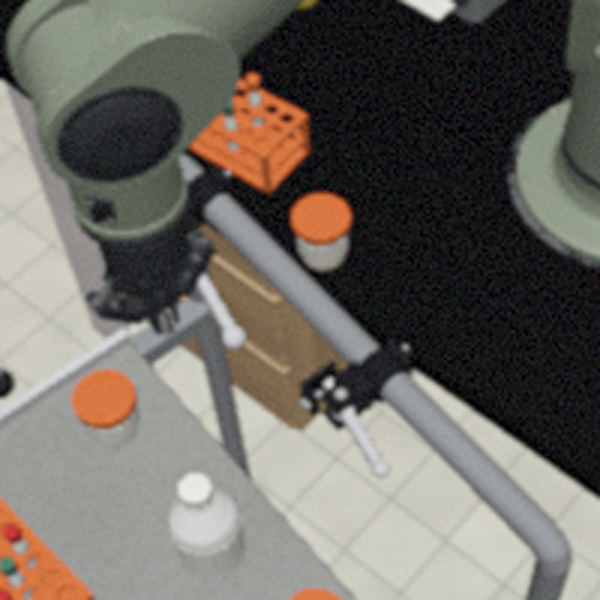

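Call:
{"method": "arm_command", "body": {"deltas": [[-1,0,-0.04,0,0,0,0],[-1,0,-0.08,0,0,0,0],[-1,0,-0.12,0,0,0,0],[-1,0,-0.14,0,0,0,0],[-1,0,-0.16,0,0,0,0],[-1,0,-0.18,0,0,0,0],[-1,0,-0.2,0,0,0,0],[-1,0,-0.2,0,0,0,0]]}}

```text
clock: 5.72
position: [0.5669, -0.1594, 0.2169]
tool_rot: [-3.142, -0.0, 1.33]
force: [0.9, 0.5, -0.8]
grip_width: 0.0
```

Call:
{"method": "arm_command", "body": {"deltas": [[-1,0,-0.015,0,0,0,0],[-1,0,-0.03,0,0,0,0],[-1,0,-0.045,0,0,0,0],[-1,0,-0.06,0,0,0,0],[-1,0,-0.06,0,0,0,0]]}}

```text
clock: 6.35
position: [0.5588, -0.1569, 0.217]
tool_rot: [3.14, -0.0, 1.331]
force: [6.3, 2.1, -2.3]
grip_width: -0.0001
```

```bash
python3 - <<'E'
from h import *
from workcell import telemetry
import cv2
s=telemetry.observe(); print(s['position'],s['force'],s['moment'])
cv2.imwrite("pics/wrist3.png",cams.grab_frame('wrist'))
E
```

```text
[ 0.5588146  -0.15689634  0.21697186] [ 6.32026443  2.12874301 -2.2592677 ] [ 0.28585436 -1.22033643 -0.06244601]
```

View pics/wrist3.png

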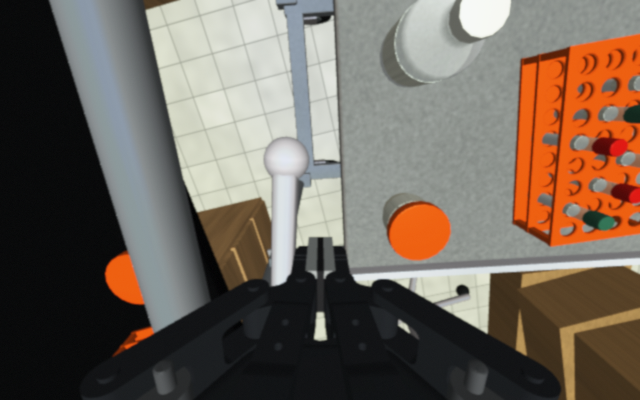

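Call:
{"method": "arm_command", "body": {"deltas": [[-1,0,-0.01,0,0,0,0],[-1,0,-0.02,0,0,0,0],[-1,0,-0.03,0,0,0,0],[-1,0,-0.04,0,0,0,0],[-1,0,-0.04,0,0,0,0]]}}

```text
clock: 7.02
position: [0.5533, -0.1552, 0.217]
tool_rot: [3.14, -0.001, 1.331]
force: [7.1, 3.5, -1.4]
grip_width: -0.0001
```

Call:
{"method": "arm_command", "body": {"deltas": [[-1,0,-0.01,0,0,0,0],[-1,0,-0.02,0,0,0,0],[-1,0,-0.03,0,0,0,0],[-1,0,-0.03,0,0,0,0]]}}

```text
clock: 7.52
position: [0.5492, -0.1541, 0.2171]
tool_rot: [3.139, -0.001, 1.331]
force: [9.0, 2.9, -2.0]
grip_width: -0.0
```

Call:
{"method": "arm_command", "body": {"deltas": [[-1,0,-0.01,0,0,0,0],[-1,0,-0.02,0,0,0,0],[-1,0,-0.02,0,0,0,0]]}}

```text
clock: 7.9
position: [0.5464, -0.1533, 0.2171]
tool_rot: [3.139, -0.001, 1.331]
force: [9.8, 2.6, -3.2]
grip_width: 0.0003
```

Call:
{"method": "arm_command", "body": {"deltas": [[-1,0,-0.007,0,0,0,0],[-1,0,-0.014,0,0,0,0],[-1,0,-0.014,0,0,0,0]]}}

```text
clock: 8.28
position: [0.5444, -0.1529, 0.2171]
tool_rot: [3.139, -0.001, 1.331]
force: [9.6, 2.9, -2.9]
grip_width: -0.0004
```

Call:
{"method": "arm_command", "body": {"deltas": [[-1,0,-0.007,0,0,0,0],[-1,0,-0.007,0,0,0,0]]}}

```text
clock: 8.52
position: [0.5434, -0.1527, 0.2171]
tool_rot: [3.139, -0.001, 1.331]
force: [11.0, 2.2, -2.5]
grip_width: -0.0002
```

Call:
{"method": "arm_command", "body": {"deltas": [[-1,0,-0.007,0,0,0,0],[-1,0,-0.007,0,0,0,0]]}}

```text
clock: 8.78
position: [0.5424, -0.1525, 0.2171]
tool_rot: [3.139, -0.001, 1.331]
force: [10.2, 3.4, -3.3]
grip_width: -0.0002
```

Call:
{"method": "arm_command", "body": {"deltas": [[-1,0,-0.007,0,0,0,0],[-1,0,-0.007,0,0,0,0]]}}

```text
clock: 9.02
position: [0.5414, -0.1523, 0.2171]
tool_rot: [3.139, -0.001, 1.331]
force: [11.3, 2.4, -3.6]
grip_width: 0.0001
```

Call:
{"method": "arm_command", "body": {"deltas": [[-1,0,-0.007,0,0,0,0],[-1,0,-0.007,0,0,0,0]]}}

```text
clock: 9.28
position: [0.5406, -0.1521, 0.2172]
tool_rot: [3.138, -0.001, 1.331]
force: [12.2, 0.6, -4.5]
grip_width: 0.0
```

Call:
{"method": "arm_command", "body": {"deltas": [[-1,0,-0.007,0,0,0,0],[-1,0,-0.007,0,0,0,0]]}}

```text
clock: 9.52
position: [0.5403, -0.152, 0.2173]
tool_rot: [3.137, -0.0, 1.331]
force: [17.4, -0.1, -7.3]
grip_width: -0.0004
```

```bash
python3 - <<'E'
from h import *
from workcell import telemetry
import cv2,json
s=telemetry.observe(); print(s['position'],s['force'])
c=cams.get_calibration('wrist'); json.dump({k:np.array(v).tolist() for k,v in c.items()},open('w4.json','w'))
cv2.imwrite("pics/wrist4.png",cams.grab_frame('wrist'))
piv=np.array([.512,-.2466])
for th in (.20,.235,.26,.28):
    a=.172+.2-th; print(th,proj('wrist',np.r_[piv+.155*np.array([np.sin(a),np.cos(a)]),.212],c))
E
```

```text
[ 0.54029178 -0.15202675  0.21729753] [17.35360584 -0.10432773 -7.27019136]
0.2 (np.float64(285.9808958054045), np.float64(159.21284416863654))
0.235 (np.float64(274.54880168801145), np.float64(160.18873900473272))
0.26 (np.float64(266.43476104529236), np.float64(161.12789278589187))
0.28 (np.float64(259.98262827258685), np.float64(162.02314175054653))
```

View pics/wrist4.png

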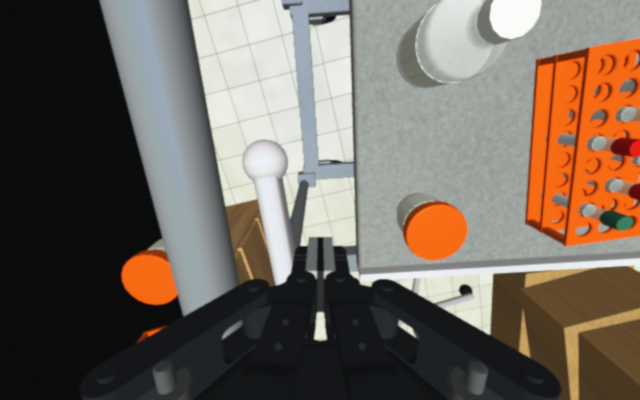

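The ball end is at (265,161), where 0.26 rad predicts (266,161). The force has jumped to 17 N, so the lever is at its stop and I'll hold it there.

Call:
{"method": "arm_command", "body": {"deltas": [[-1,0,0,0,0,0,0],[-1,0,0,0,0,0,0],[-1,0,0,0,0,0,0],[-1,0,0,0,0,0,0],[-1,0,0,0,0,0,0],[-1,0,0,0,0,0,0],[-1,0,0,0,0,0,0],[-1,0,0,0,0,0,0]]}}

```text
clock: 10.58
position: [0.5403, -0.152, 0.2173]
tool_rot: [3.137, -0.0, 1.331]
force: [16.7, 0.1, -7.6]
grip_width: -0.0002
```

Call:
{"method": "arm_command", "body": {"deltas": [[-1,0,0,0,0,0,0],[-1,0,0,0,0,0,0],[-1,0,0,0,0,0,0],[-1,0,0,0,0,0,0],[-1,0,0,0,0,0,0],[-1,0,0,0,0,0,0],[-1,0,0,0,0,0,0],[-1,0,0,0,0,0,0]]}}

```text
clock: 11.58
position: [0.5403, -0.152, 0.2173]
tool_rot: [3.137, -0.0, 1.331]
force: [17.7, -0.3, -7.6]
grip_width: 0.0
```

Call:
{"method": "arm_command", "body": {"deltas": [[-1,0,0,0,0,0,0],[-1,0,0,0,0,0,0],[-1,0,0,0,0,0,0],[-1,0,0,0,0,0,0]]}}

```text
clock: 12.08
position: [0.5403, -0.152, 0.2173]
tool_rot: [3.137, -0.0, 1.331]
force: [16.3, 0.2, -7.3]
grip_width: -0.0002
```

Call:
{"method": "arm_command", "body": {"deltas": [[-1,0,0.03,0,0,0,0],[-1,0,0.07,0,0,0,0],[-1,0,0.12,0,0,0,0],[-1,0,0.18,0,0,0,0],[-1,0,0.25,0,0,0,0],[-1,0,0.33,0,0,0,0],[-1,0,0.38,0,0,0,0],[-1,0,0.38,0,0,0,0]]}}

```text
clock: 13.08
position: [0.5936, -0.166, 0.2165]
tool_rot: [-3.141, 0.0, 1.33]
force: [-0.1, 0.2, -0.3]
grip_width: 0.0002
```

Call:
{"method": "arm_command", "body": {"deltas": [[-1,0,0,-0.15,0,0,0],[-1,0,0,-0.4,0,0,0],[-1,0,0,-0.65,0,0,0],[-1,0,0,-0.85,0,0,0],[-1,0,0,-0.9,0,0,0],[-1,0,0,-0.9,0,0,0],[-1,0,0,-0.9,0,0,0]]}}

```text
clock: 13.95
position: [0.593, -0.1657, 0.3507]
tool_rot: [-3.14, 0.0, 1.33]
force: [0.4, -0.6, 0.2]
grip_width: 0.0
```

```bash
python3 - <<'E'
from h import *
from workcell import telemetry
import cv2
s=telemetry.observe(); print(s['clock'],s['position'],s['force'])
c=cams.get_calibration('wrist')
cv2.imwrite("pics/wrist5.png",cams.grab_frame('wrist'))
cv2.imwrite("pics/scene5.png",cams.grab_frame('scene'))
piv=np.array([.512,-.2466])
for th in (0,.02,.05):
    a=.172+.2-th; print(th,proj('wrist',np.r_[piv+.155*np.array([np.sin(a),np.cos(a)]),.212],c))
E
```

```text
13.95 [ 0.5930271  -0.1656987   0.35066435] [ 0.41004219 -0.64935684  0.16322283]
0 (np.float64(277.81365653286423), np.float64(134.30822175917484))
0.02 (np.float64(274.4951258563021), np.float64(133.89461529479107))
0.05 (np.float64(269.5054967015962), np.float64(133.40041374510588))
```

View pics/wrist5.png

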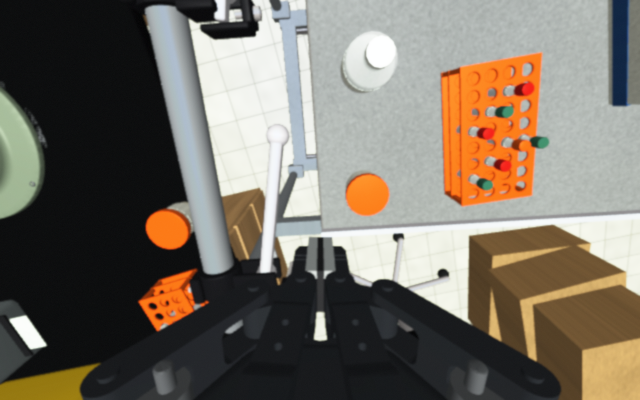

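View pics/scene5.png

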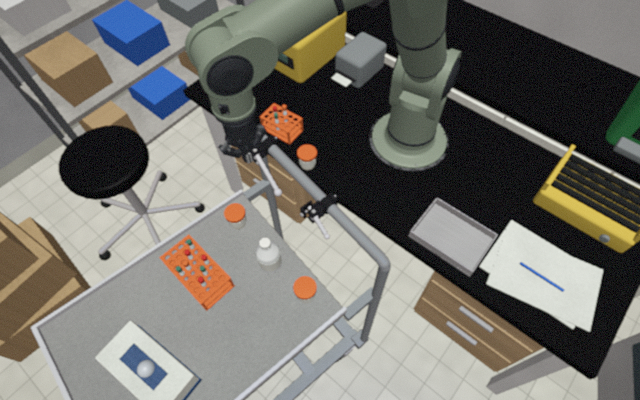

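The ball end is back at (278,134), where rest predicts (278,134). The cups, bottle, rack, tray and lift lever look the same as at the start.

```bash
python3 -c "
from workcell import job; print(job.job_done())"
```

```text
the job is handed in; nothing more can be done
None
```

The brake check is done and handed in at about 14 s on the clock. With the gripper shut and pointing down, I pressed the long brake lever in from its outer side with the back of a finger until it met its stop. I held it there for about 2.5 s, let it spring back, and raised the hand clear.

- **At the stop:** the force rose sharply to about 19 N in total. It stayed steady through the hold, at 16–18 N in x. The ball end was at pixel (265,161), against (266,161) predicted for 0.26 rad.
- **After release:** the ball end was at (278,134), matching the prediction for the lever at rest, and the measured force was back to sensor noise (under 1 N).
- **Surroundings:** by eye, the scene picture shows the cups, bottle, rack, tray and short lift lever where they were at the start. I did not measure their positions again.

The finger met the blade about 10 mm nearer the pivot than its centre, and the stop came about 3 mm further in than I had worked out. There was also about 7 N of vertical force on the tool during the hold. No check failed; no verdict was reported at hand-in.

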